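Check two tube sleeves on the gauge pin

ROBOT

A 6-joint arm with a two-finger parallel gripper is mounted at the origin on a cart in front of the work surface, level with it; the furniture and walls round the work are solid. World frame = base frame: x ahead of the robot, y to its left, z up, the work surface at z = 0. Lengths are in m, angles in rad, forces in N, time in s.
With the tool pointing down it reaches from about 0.3 to 0.775 m from the base axis. Payload 14.6 kg.
Tool frame: the origin (TCP) lies at the very end of the fingers, on their centre line; the grasp point (between the pads) lies 19 mm behind it (manip.pinch_z is the distance from the TCP to the grasp point, in m); z points along the fingers, y is the direction in which the jaws open and shut (so a half turn about z gives the same grasp; the last joint's range is limited). The gripper opens to 85 mm and grips with 20 to 120 N. Pads are 22 mm wide; open, the fingers measure 114 mm over their backs; the gripper's body (76 mm by 85 mm) begins 54 mm behind the grasp point. The pads swing forward as they close: fully open they stand 13 mm farther back than shut.
Start: joints at [-1.414, 0.3, 1.521, -0, 1.321, -0.067], TCP at [0.122, -0.536, 0.231] pointing down, gripper open.
Joint ranges: [-3.03, 3.03], [-0.79, 2.21], [0.23, 2.52], [-1.04, 4.18], [0, 3.07], [-2.55, 2.55]. Speed limits (rad/s): [2.22, 2.22, 2.57, 3.14, 3.14, 3.14].

INTERFACE

Orientations are given as a unit quaternion [x, y, z, w].
In Python, from rig import manip, vision gives the robot as it stands.
- The arm moves only by the tool drive_tool, never from a script. Its argument "commands" is text: rows parted by semicolons, each of 7 numbers parted by spaces: the shift along the world's x, y, z in cm, then the turn, a rotation vector about the world's x, y, z in rad, then the finger opening in cm, from 0 to 8.54. A call has 1 to 12 rows; each row is the pose to reach, as a shift and turn from the pose commanded when the call began; what a row does not reach only later rows make up. A row lasts 1/10 s, in which the tool goes at most 50 mm and 8.59 degrees, less where a joint would pass 70% of its speed; a pose out of reach is approached as far as the arm can. A call with a gripper value outside its range is refused whole. The fingers move at their own pace and stop on an object; the grip force is fixed at half the most. Time passes only in rows, so rows that repeat a pose let the fingers close. It gives the time, the measured TCP pose, the force and the opening at its end, in the units of the state.
- manip.get_obs(): the state, without advancing time (a new reading comes with each control period).
- vision.get_image(name): name is "side" or "top" or "wrist"; returns the picture (480x640x3 uint8, red, green, blue); there is no depth.
- vision.camera_model(name): a dict with "vertical_fov" (degrees; the focal length in pixels is half the picture's height over the tangent of half this angle, whatever the lens; pixels are square), "cx", "cy" (the principal point, pixels), "k1" (the pictures are not rectified: a ray, as slopes to the right and down, at radius r is drawn at 1 + k1 r^2 times it, then the intrinsics apply), "camera_from_world" (4x4, takes a point from world to camera coordinates). Camera axes: x right, y down, z forward; pixel columns grow to the right and rows downward; lengths in m; the calibration is good to about 2 mm. A picture is of the moment at which its call begins: read the wrist's pose just before it. camera_model takes no time and is no camera call; for the wrist camera it gives the pose at the moment of the call.
- manip.close_job(): hands the job in, once; it reports no verdict.
Trained networks look in the newest picture that a camera, given by its name, has taken for a name from the list of things; names that differ only in an ending like _2 or _b are one class to them, and where a whole thing is asked for, a point or a joint stands for the part that bears it (a point fixed in the world has none). Each returns a list of dicts, best first, with "conf" (0 to 1); they miss things now and then, are a little off and sometimes report something else, mostly with a low value. They report only what shows in the picture. A call takes as long as a camera call. They do not tell look-alikes from the thing itself.
- vision.recognise(label, camera): "extent" ([centre column, centre row, width, height] in pixels, round what is visible of it).
- vision.pinpoint(label, camera): "point" ([column, row] in pixels: a listed point, or the origin of a listed thing).
The state is a dict: "clock": time; "joints": joint angles; "qd": joint speeds; "tau": joint torques, N m; "eef_pos": TCP position; "eef_rot": TCP orientation; "contact_force": force on the tool from outside, world axes, zero at the start; "ft_torque": the same for the moment, N m; "grip_width": finger opening in m.
Only numpy, scipy, OpenCV 4.12 (cv2) and the standard library are available. Lean on these libraries where they do the work, as an engineer would, in place of code of your own. Each camera call takes 0.05 s, during which the arm holds its last target. There are 200 camera calls.

TASK

Two white tube sleeves for the centrifuge stand on the counter and need checking against the steel gauge pin. Slide the sleeve whose bore is wide enough over the pin, fully down until it sits on the gauge's foot, and leave it there; the other sleeve, whose bore is too narrow for the pin, is a reject: stand it upright on the brown tray.

Things in the scene. Friction and masses are not known exactly. Their poses are not given: they have to be found in the camera images.
- wide_sleeve_centre (a point): Loose white plastic sleeve, a plain tube standing upright, open at both ends: outside diameter 40 mm, height 60 mm, bore 28 mm (thin wall of 6 mm), about 60 g. It passes over the gauge pin. The point is the middle of the tube, on its axis, 30 mm above its underside; z is its axis. It starts on the counter in front of the robot; the two sleeves may be swapped.
- narrow_sleeve_centre (a point): Loose white plastic sleeve with the same outside, diameter 40 mm and height 60 mm, upright, but with a bore of only 10 mm (thick wall of 15 mm), about 60 g. It does not go over the gauge pin. The point is the middle of the tube, on its axis, 30 mm above its underside; z is its axis.
- gauge_seat (a point): Pin gauge, fixed on the counter: a round bare-metal foot, 90 mm in diameter and 12 mm high, with an upright steel pin in its middle. The pin is 16 mm in diameter and rises 50 mm above the foot, its last 10 mm tapering to 8 mm. The point lies on the pin's axis at the top face of the foot; z is up along the pin. A sleeve that is fully down rests on the foot and hides the pin.
- tray_top (a point): Flat brown tray with no raised rim, fixed on the counter to the robot's left: 120 mm along its x, 260 mm along its y, 14 mm high. The point is the centre of its top face; z is up.
There are look-alikes about, which are no part of the job. What is shaped like the part that bears wide_sleeve_centre but blue or turquoise is not meant.

How it is judged:
At the end, for the whole second after the job is handed in: Wide sleeve over the pin, seated on the foot (height within 6 mm, centre within 12 mm of the pin's axis), upright within 10 degrees. Narrow sleeve standing on the tray, its axis inside the tray's edges, height within 6 mm, upright within 10 degrees. Both released (horizontal distance between wide_sleeve_centre and gauge_seat below 0.012 m and z of wide_sleeve_centre in the frame of gauge_seat between 0.024 and 0.036 m and angle between the z axis of wide_sleeve_centre and the z axis of gauge_seat, either way round below 0.17 rad and x of narrow_sleeve_centre in the frame of tray_top between -0.06 and 0.06 m and y of narrow_sleeve_centre in the frame of tray_top between -0.13 and 0.13 m and z of narrow_sleeve_centre in the frame of tray_top between 0.024 and 0.036 m and angle between the z axis of narrow_sleeve_centre and the z axis of tray_top, either way round below 0.17 rad); the robot touches nothing.
It also fails if it takes over 58 s, if anything falls off the work surface, if the arm or the gripper's body presses on something with over 40 N, if the wrist force passes 120 N, or if a joint passes its speed limit or range.

## Working session

There is one attempt and no reset: what is moved stays moved. The work goes in short steps, Python scripts to look and compute and a tool call to move; the robot and the scene stay as the last step left them, time stands still between calls to the robot, and variables do not carry over. Pictures are saved under pics/ and viewed, about 8 in all and at most 12, crops included, and the job is handed in when it is done.

Besides the shell and the picture viewer there is one more tool, called after "Call:" by a JSON object that holds its "name" and its "arguments". drive_tool: Moves the arm, as the interface text tells. Its arguments: {"type":"object","properties":{"commands":{"type":"string"}},"required":["commands"]}

```bash
mkdir -p pics
cat > h.py <<'E'
import numpy as np, cv2
from rig import manip, vision
def K(m):
    f=240/np.tan(np.radians(m["vertical_fov"])/2); return f
def ray(cam,px,m=None):
    m=m or vision.camera_model(cam); f=K(m)
    d=np.array([(px[0]-m["cx"])/f,(px[1]-m["cy"])/f]); u=d.copy()
    for _ in range(30): u=d/(1+m["k1"]*(u@u))
    T=np.array(m["camera_from_world"]); R=T[:3,:3]; 
    return -R.T@T[:3,3], R.T@np.array([u[0],u[1],1])
def onz(cam,px,z,m=None):
    o,d=ray(cam,px,m); return o+d*(z-o[2])/d[2]
def proj(cam,p,m=None):
    m=m or vision.camera_model(cam); T=np.array(m["camera_from_world"]); c=T[:3,:3]@p+T[:3,3]
    u=c[:2]/c[2]; u=u*(1+m["k1"]*(u@u)); return u*K(m)+[m["cx"],m["cy"]]
def save(n,im): cv2.imwrite(f"pics/{n}.png",im[:,:,::-1])
E
python3 - <<'E'
from h import *
ims=[]
for c in ["top","side"]:
    im=vision.get_image(c); save(c+"0",im); ims.append(im)
    m=vision.camera_model(c); print(c,"campos",ray(c,(320,240))[0].round(3))
    for l,z in [("wide_sleeve_centre",.03),("narrow_sleeve_centre",.03),("gauge_seat",.012),("tray_top",.014)]:
        for r in vision.pinpoint(l,c)[:4]: print(c,l,round(r["conf"],2),np.round(r["point"]),onz(c,r["point"],z).round(3))
o=manip.get_obs();print(o["clock"],o["eef_pos"],o["eef_rot"])
E
```

```text
top campos [ 0.409 -0.031  0.986]
top wide_sleeve_centre 0.88 [457. 218.] [ 0.65 -0.31  0.03]
top wide_sleeve_centre 0.82 [408. 219.] [ 0.649 -0.218  0.03 ]
top wide_sleeve_centre 0.66 [323. 154.] [ 0.78  -0.056  0.03 ]
top wide_sleeve_centre 0.54 [333. 337.] [ 0.427 -0.071  0.03 ]
top narrow_sleeve_centre 0.65 [258. 333.] [0.436 0.067 0.03 ]
top gauge_seat 0.94 [410. 302.] [ 0.492 -0.218  0.012]
top tray_top 0.74 [170. 245.] [0.604 0.239 0.014]
side campos [ 0.366 -0.728  0.472]
side wide_sleeve_centre 0.9 [424. 366.] [ 0.646 -0.311  0.03 ]
side wide_sleeve_centre 0.83 [422. 249.] [ 0.785 -0.046  0.03 ]
side wide_sleeve_centre 0.69 [223. 292.] [ 0.432 -0.071  0.03 ]
side wide_sleeve_centre 0.66 [390. 317.] [ 0.648 -0.206  0.03 ]
side narrow_sleeve_centre 0.67 [215. 248.] [0.439 0.069 0.03 ]
side gauge_seat 0.59 [282. 358.] [ 0.485 -0.222  0.012]
side gauge_seat 0.59 [282. 204.] [0.609 0.248 0.012]
side tray_top 0.65 [280. 202.] [0.607 0.261 0.014]
side tray_top 0.31 [213. 247.] [0.44  0.103 0.014]
0.5 [ 0.12205459 -0.53624464  0.2312316 ] [ 9.93746328e-01  1.11661234e-01 -2.94292507e-06 -6.74126975e-05]
```

View pics/top0.png

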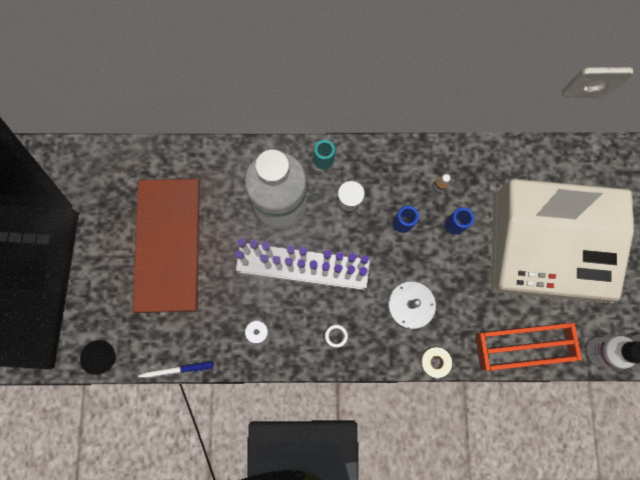

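View pics/side0.png

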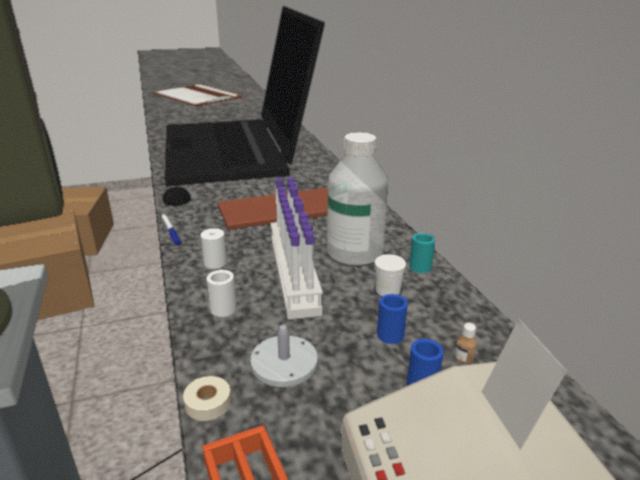

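The top view shows these candidates:
- White ring with a large bore at (336,337): wide sleeve.
- White disc with a small bore at (257,332): narrow sleeve.
- White cup or cap at (351,194): decoy.
- Blue tubes at (406,218) and (460,220), and a turquoise one at (324,153): not meant.
- Tape roll at (437,362): not meant.

The gauge is at (412,305) and the tray at (167,245). Next is a close crop to check the choice, plus ring-centre refinement.

Run:
```python
from h import *
im=cv2.imread("pics/top0.png"); cv2.imwrite("pics/crop1.png",cv2.resize(im[270:370,230:440],None,fx=3.8,fy=3.8,interpolation=cv2.INTER_CUBIC))
g=im.min(2)
# white ring outer contours -> top face centre z=.06
for n,(u,v) in dict(wide=(336,337),narrow=(257,332)).items():
    w=(g[v-20:v+20,u-20:u+20]>170).astype(np.uint8)
    c=max(cv2.findContours(w,cv2.RETR_EXTERNAL,cv2.CHAIN_APPROX_NONE)[0],key=cv2.contourArea)
    (x,y),r=cv2.minEnclosingCircle(c); p=onz("top",(x+u-20,y+v-20),.06); print(n,x+u-20,y+v-20,r,p.round(4))
def tri(a,b):
    A=np.zeros((3,3));B=np.zeros(3);
    for o,d in (ray("top",a),ray("side",b)):
        d=d/np.linalg.norm(d);P=np.eye(3)-np.outer(d,d);A+=P;B+=P@o
    return np.linalg.solve(A,B).round(4)
print("pin top",tri((416,303),(284,326)),"seat",tri((410,302),(282,358)))
print("wide",tri((333,337),(223,292)),"nar",tri((258,333),(215,248)),"tray",tri((170,245),(280,202)))
for q in [(139,180),(199,180),(197,311),(133,311)]: print("tray corner",onz("top",q,.014).round(3))
for q in [(368,258),(365,287),(237,274),(238,243)]: print("rack",onz("top",q,.05).round(3))
```

```text
wide 336.0 336.0 11.180439949035645 [ 0.4286 -0.0749  0.06  ]
narrow 255.89999961853027 331.70000076293945 11.22952651977539 [0.4371 0.067  0.06  ]
pin top [ 0.4878 -0.2194  0.0614] seat [ 0.4891 -0.2182  0.0077]
wide [ 0.4298 -0.071   0.0294] nar [0.4377 0.066  0.0313] tray [0.6012 0.2358 0.0245]
tray corner [0.734 0.305 0.014]
tray corner [0.734 0.188 0.014]
tray corner [0.478 0.183 0.014]
tray corner [0.479 0.302 0.014]
rack [ 0.57  -0.137  0.05 ]
rack [ 0.517 -0.13   0.05 ]
rack [0.542 0.104 0.05 ]
rack [0.6   0.103 0.05 ]
```

View pics/crop1.png

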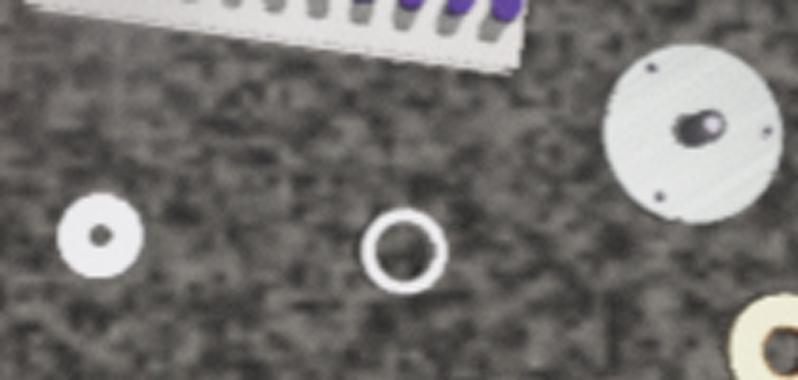

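Call:
{"name": "drive_tool", "arguments": {"commands": "15 23 0 0 0 -0.11 8.5;15 23 0 0 0 -0.11 8.5;15 23 0 0 0 -0.11 8.5;15 23 0 0 0 -0.11 8.5;30.8 46.3 -5 0 0 -0.224 8.5;30.8 46.3 -5 0 0 -0.224 8.5;30.8 46.3 -5 0 0 -0.224 8.5;30.8 46.3 -5 0 0 -0.224 8.5;30.8 46.3 -5 0 0 -0.224 8.5;30.8 46.3 -5 0 0 -0.224 8.5;30.8 46.3 -5 0 0 -0.224 8.5;30.8 46.3 -5 0 0 -0.224 8.5"}}

```text
clock: 1.7
eef_pos: [0.4314, -0.0698, 0.1807]
eef_rot: [1.0, 0.002, -0.0, -0.0]
contact_force: [-0.6, -0.7, 0.2]
grip_width: 0.0849
```

Run:
```python
from h import *
m=vision.camera_model("wrist"); im=vision.get_image("wrist"); save("w1",im)
print(ray("wrist",(320,240),m)[0], manip.get_obs()["eef_pos"])
for l in ["wide_sleeve_centre","narrow_sleeve_centre","gauge_seat"]:
    for r in vision.pinpoint(l,"wrist")[:3]: print(l,r["conf"],r["point"],onz("wrist",r["point"],.03 if "sl" in l else .012,m).round(4))
print("expect top centre",proj("wrist",np.array([.430,-.073,.06]),m))
```

```text
[ 0.51405289 -0.06927309  0.32277156] [ 0.43112059 -0.07065536  0.18074091]
wide_sleeve_centre 0.97 [328.1, 221.4] [ 0.4315 -0.0755  0.03  ]
wide_sleeve_centre 0.36 [522.8, 142.5] [ 0.4898 -0.2118  0.03  ]
narrow_sleeve_centre 0.78 [133.6, 210.8] [0.4392 0.0681 0.03  ]
gauge_seat 0.89 [523.4, 141.7] [ 0.4889 -0.2209  0.012 ]
expect top centre [325.16094279 235.71056696]
```

View pics/w1.png

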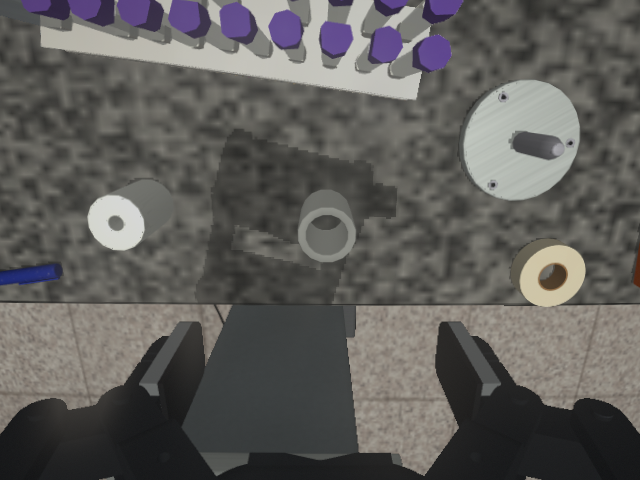

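The wrist view shows the wide sleeve's top ring at (327,234), within 2 mm of the estimate. The narrow sleeve is at (117,222), and the gauge foot is centred at about (521,140). Next I descend and grip.

Call:
{"name": "drive_tool", "arguments": {"commands": "0 -0.2 -5 0 0 0 8.5;0 -0.2 -10 0 0 0 8.5;0 -0.2 -13 0 0 0 8.5;0 -0.2 -15.2 0 0 0 8.5;0 -0.2 -15.2 0 0 0 8.5;0 -0.2 -15.2 0 0 0 3;0 -0.2 -15.2 0 0 0 3;0 -0.2 -15.2 0 0 0 3;0 -0.2 -15.2 0 0 0 3;0 -0.2 -15.2 0 0 0 3;0 -0.2 -15.2 0 0 0 3;0 -0.2 -15.2 0 0 0 3"}}

```text
clock: 3.1
eef_pos: [0.4308, -0.0757, 0.0308]
eef_rot: [1.0, 0.0, 0.001, 0.001]
contact_force: [-4.6, -2.2, 14.2]
grip_width: 0.0387
```

Call:
{"name": "drive_tool", "arguments": {"commands": "0 0 4 0 0 0 3;0 0 8 0 0 0 3;0 0 11 0 0 0 3;0 0 11 0 0 0 3;3 -7 11 0 0 0 3;5.7 -14.5 11 0 0 0 3;5.7 -14.5 11 0 0 0 3;5.7 -14.5 11 0 0 0 3;5.7 -14.5 11 0 0 0 3;5.7 -14.5 11 0 0 0 3;5.7 -14.5 11 0 0 0 3;5.7 -14.5 11 0 0 0 3"}}

```text
clock: 4.3
eef_pos: [0.487, -0.2193, 0.1395]
eef_rot: [1.0, 0.0, 0.0, 0.0]
contact_force: [0.0, 0.4, 0.3]
grip_width: 0.0384
```

Run:
```python
from h import *
o=manip.get_obs(); m=vision.camera_model("wrist"); w=vision.get_image("wrist"); s=vision.get_image("side")
print(o["clock"],o["eef_pos"].round(4) if hasattr(o["eef_pos"],"round") else o["eef_pos"],o["contact_force"],o["grip_width"])
save("c2",np.hstack([cv2.resize(w[100:400,150:550],(400,300)),cv2.resize(s[220:420,180:447],(400,300))]))
for l in ["wide_sleeve_centre","gauge_seat"]:
    for c,mm in (("wrist",m),("side",None)):
        for r in vision.pinpoint(l,c)[:2]: print(l,c,r["conf"],r["point"],onz(c,r["point"],.13 if "sl" in l else .012,mm).round(4))
```

```text
4.3 [ 0.487  -0.2193  0.1395] [0.02016059 0.42838155 0.34465832] 0.03835339098266189
wide_sleeve_centre wrist 0.86 [320.8, 324.6] [ 0.4823 -0.2194  0.13  ]
wide_sleeve_centre side 0.87 [427.4, 367.8] [ 0.5842 -0.409   0.13  ]
wide_sleeve_centre side 0.67 [389.3, 320.0] [ 0.5812 -0.3295  0.13  ]
gauge_seat wrist 0.86 [322.5, 228.3] [ 0.4888 -0.2209  0.012 ]
gauge_seat side 0.7 [282.6, 353.9] [ 0.4876 -0.2153  0.012 ]
```

View pics/c2.png

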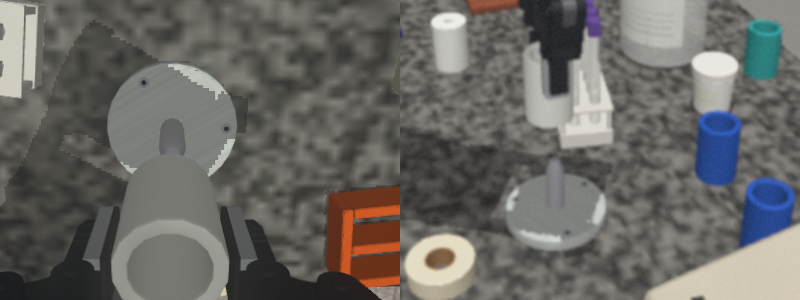

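Run:
```python
from h import *
m=vision.camera_model("wrist")
print("top ring", onz("wrist",(321,368),.1687,m).round(4))
w=cv2.imread("pics/c2.png")[:,:400]; a=(np.radians(np.arange(360)))
# prediction of side silhouette if centred under TCP
for dx in (-.01,-.005,0):
    c=np.array([.487+dx,-.2193,0])
    for z in (.1087,.1687):
        q=np.array([proj("side",c+[.02*np.cos(t),.02*np.sin(t),z]) for t in a]); q=(q-[180,220])*1.5+[400,0]
        print(dx,z,q.min(0).round(0),q.max(0).round(0))
    q=np.array([proj("wrist",c+[.02*np.cos(t),.02*np.sin(t),.1687],m) for t in a])-[150,100]
    print("  wrist top",q.min(0).round(0),q.max(0).round(0))
print("pin tip",(proj("wrist",np.array([.489,-.2195,.062]),m)-[150,100]).round(0),(proj("side",np.array([.489,-.2195,.062]))-[180,220])*1.5+[400,0])
```

```text
top ring [ 0.4887 -0.2202  0.1687]
-0.01 0.1087 [515. 102.] [564. 131.]
-0.01 0.1687 [511.  41.] [562.  66.]
  wrist top [108. 246.] [228. 344.]
-0.005 0.1087 [521. 101.] [570. 129.]
-0.005 0.1687 [517.  40.] [568.  65.]
  wrist top [107. 232.] [229. 333.]
0 0.1087 [527. 100.] [575. 128.]
0 0.1687 [523.  39.] [574.  64.]
  wrist top [107. 218.] [230. 321.]
pin tip [169. 153.] [555.12509227 158.6734733 ]
```

The sleeve's top ring at crop (171,268) maps to (0.4887,-0.2202), which is within about 1 mm of the pin axis. The bore leaves 6 mm of radial clearance, so I lower it.

Call:
{"name": "drive_tool", "arguments": {"commands": "0.1 0 -3 0 0 0 3;0.1 0 -4.5 0 0 0 3;0.1 0 -6 0 0 0 3;0.1 0 -7.5 0 0 0 3;0.1 0 -8.5 0 0 0 3;0.1 0 -9.2 0 0 0 3;0.1 0 -9.5 0 0 0 3;0.1 0 -9.5 0 0 0 3;0.1 0 -9.5 0 0 0 3"}}

```text
clock: 5.5
eef_pos: [0.4883, -0.2204, 0.0448]
eef_rot: [1.0, -0.0, 0.0, 0.0]
contact_force: [-0.1, -0.0, -0.3]
grip_width: 0.0385
```

Call:
{"name": "drive_tool", "arguments": {"commands": "0 0 -0.2 0 0 0 3;0 0 -0.2 0 0 0 3;0 0 -0.2 0 0 0 3"}}

```text
clock: 5.8
eef_pos: [0.4884, -0.2205, 0.0429]
eef_rot: [1.0, -0.0, 0.001, 0.0]
contact_force: [-0.6, 1.1, 5.8]
grip_width: 0.0384
```

Contact at the expected height. I release and rise.

Call:
{"name": "drive_tool", "arguments": {"commands": "0 0 0 0 0 0 8.5;0 0 0 0 0 0 8.5;0 0 0 0 0 0 8.5;0 0 0 0 0 0 8.5;0 0 0 0 0 0 8.5;0 0 0 0 0 0 8.5;0 0 4 0 0 0 8.5;0 0 8 0 0 0 8.5;0 0 12 0 0 0 8.5;0 0 14 0 0 0 8.5;0 0 14 0 0 0 8.5;0 0 14 0 0 0 8.5"}}

```text
clock: 7.0
eef_pos: [0.4879, -0.2202, 0.1818]
eef_rot: [1.0, -0.0, -0.0, -0.0]
contact_force: [0.7, -0.3, 0.6]
grip_width: 0.0852
```

Run:
```python
from h import *
o=manip.get_obs(); m=vision.camera_model("wrist"); w=vision.get_image("wrist"); s=vision.get_image("side")
print(o["clock"],o["eef_pos"].round(4),o["contact_force"],o["grip_width"])
save("c3",np.hstack([w[0:300,150:550],cv2.resize(s[220:420,180:447],(400,300))]))
for l,z in (("wide_sleeve_centre",.042),("narrow_sleeve_centre",.03)):
    for c,mm in (("wrist",m),("side",None)):
        for r in vision.pinpoint(l,c)[:3]: print(l,c,r["conf"],r["point"],onz(c,r["point"],z,mm).round(4))
```

```text
7.0 [ 0.4879 -0.2202  0.1818] [ 0.69782248 -0.32955074  0.5565056 ] 0.08517676343969899
wide_sleeve_centre wrist 0.67 [322.2, 222.1] [ 0.4905 -0.2216  0.042 ]
wide_sleeve_centre side 0.77 [421.3, 254.2] [ 0.7649 -0.0793  0.042 ]
wide_sleeve_centre side 0.68 [390.5, 318.3] [ 0.6397 -0.2239  0.042 ]
wide_sleeve_centre side 0.59 [283.8, 339.0] [ 0.4884 -0.2214  0.042 ]
narrow_sleeve_centre side 0.88 [213.9, 247.6] [0.4383 0.0703 0.03  ]
```

View pics/c3.png

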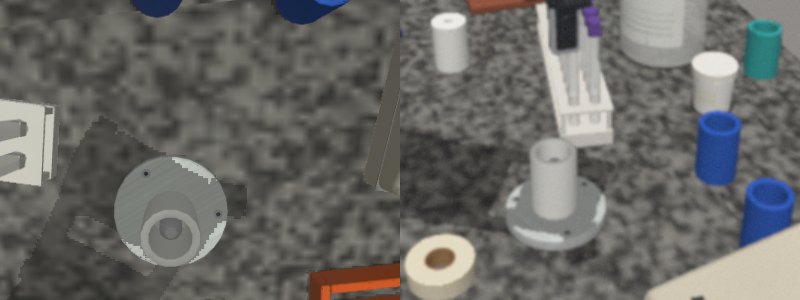

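The wide sleeve stands on the foot with the pin visible in its bore (crop (170,228)). Now for the narrow sleeve at (0.437, 0.068).

Call:
{"name": "drive_tool", "arguments": {"commands": "-5.1 14.4 0 0 0 0 8.5;-5.1 14.4 0 0 0 0 8.5;-5.1 14.4 0 0 0 0 8.5;-5.1 28.8 0 0 0 0 8.5;-5.1 28.8 0 0 0 0 8.5;-5.1 28.8 0 0 0 0 8.5;-5.1 28.8 0 0 0 0 8.5;-5.1 28.8 0 0 0 0 8.5;-5.1 28.8 0 0 0 0 8.5"}}

```text
clock: 8.2
eef_pos: [0.4371, 0.067, 0.1821]
eef_rot: [1.0, -0.0, -0.0, 0.0]
contact_force: [-0.3, 0.2, -0.1]
grip_width: 0.0848
```

Run:
```python
from h import *
m=vision.camera_model("wrist"); w=vision.get_image("wrist")
print(manip.get_obs()["eef_pos"].round(4))
for r in vision.pinpoint("narrow_sleeve_centre","wrist")[:2]: print(r["conf"],r["point"],onz("wrist",r["point"],.03,m).round(4))
```

```text
[0.4371 0.0667 0.1821]
0.86 [320.1, 218.0] [0.4393 0.067  0.03  ]
```

Call:
{"name": "drive_tool", "arguments": {"commands": "0.1 0 -5 0 0 0 8.5;0.1 0 -10 0 0 0 8.5;0.1 0 -13 0 0 0 8.5;0.1 0 -15.2 0 0 0 8.5;0.1 0 -15.2 0 0 0 8.5;0.1 0 -15.2 0 0 0 3;0.1 0 -15.2 0 0 0 3;0.1 0 -15.2 0 0 0 3;0.1 0 -15.2 0 0 0 3;0.1 0 -15.2 0 0 0 3;0.1 0 -15.2 0 0 0 3;0.1 0 -15.2 0 0 0 3"}}

```text
clock: 9.5
eef_pos: [0.4389, 0.0677, 0.0318]
eef_rot: [1.0, -0.0, 0.001, 0.0]
contact_force: [-3.4, -2.4, 12.3]
grip_width: 0.0384
```

Call:
{"name": "drive_tool", "arguments": {"commands": "0 0 4 0 0 0 3;0 0 8 0 0 0 3;0 0 8 0 0 0 3;0 4 8 0 0 0 3;0 8 8 0 0 0 3;0 12 8 0 0 0 3;0 17.7 8 0 0 0 3;5 17.7 8 0 0 0 3;10 17.7 8 0 0 0 3;13 17.7 8 0 0 0 3;13 17.7 8 0 0 0 3;13 17.7 8 0 0 0 3"}}

```text
clock: 10.7
eef_pos: [0.5678, 0.2445, 0.1096]
eef_rot: [1.0, -0.0, -0.001, 0.0]
contact_force: [0.1, -0.2, -0.8]
grip_width: 0.0387
```

Call:
{"name": "drive_tool", "arguments": {"commands": "0 0 -3 0 0 0 3;0 0 -5 0 0 0 3;0 0 -6 0 0 0 3;0 0 -6.4 0 0 0 3;0 0 -6.4 0 0 0 3;0 0 -6.4 0 0 0 3"}}

```text
clock: 11.3
eef_pos: [0.5683, 0.245, 0.0474]
eef_rot: [1.0, -0.0, 0.001, -0.0]
contact_force: [-0.3, -0.2, -0.1]
grip_width: 0.0389
```

Call:
{"name": "drive_tool", "arguments": {"commands": "0 0 -0.2 0 0 0 3;0 0 -0.2 0 0 0 3;0 0 -0.2 0 0 0 3"}}

```text
clock: 11.6
eef_pos: [0.5687, 0.245, 0.0459]
eef_rot: [1.0, -0.0, 0.001, -0.0]
contact_force: [-3.1, -0.8, 8.7]
grip_width: 0.0385
```

Call:
{"name": "drive_tool", "arguments": {"commands": "0 0 0 0 0 0 8.5;0 0 0 0 0 0 8.5;0 0 0 0 0 0 8.5;0 0 0 0 0 0 8.5;0 0 0 0 0 0 8.5;0 0 0 0 0 0 8.5;0 0 4 0 0 0 8.5;0 0 8 0 0 0 8.5;0 0 12 0 0 0 8.5;0 0 16 0 0 0 8.5;0 0 16 0 0 0 8.5;0 0 16 0 0 0 8.5"}}

```text
clock: 12.8
eef_pos: [0.5681, 0.2448, 0.2047]
eef_rot: [1.0, -0.0, 0.001, -0.0]
contact_force: [-0.2, -0.5, -0.3]
grip_width: 0.0848
```

Run:
```python
from h import *
o=manip.get_obs(); m=vision.camera_model("wrist"); w=vision.get_image("wrist"); s=vision.get_image("side")
print(o["clock"],o["eef_pos"].round(4),o["contact_force"],o["grip_width"])
save("c4",np.hstack([w[50:350,120:520],cv2.resize(s[160:385,180:480],(400,300))]))
for l,z in (("wide_sleeve_centre",.042),("narrow_sleeve_centre",.044)):
    for c,mm in (("wrist",m),("side",None)):
        for r in vision.pinpoint(l,c)[:4]: print(l,c,r["conf"],r["point"],onz(c,r["point"],z,mm).round(4))
```

```text
12.8 [0.5681 0.2448 0.2047] [-0.16394881 -0.53705275 -0.34048072] 0.08480562254066287
wide_sleeve_centre side 0.85 [421.5, 254.3] [ 0.7651 -0.0797  0.042 ]
wide_sleeve_centre side 0.66 [391.0, 317.5] [ 0.6411 -0.2225  0.042 ]
wide_sleeve_centre side 0.63 [424.7, 364.9] [ 0.6396 -0.3213  0.042 ]
wide_sleeve_centre side 0.6 [284.4, 334.0] [ 0.4918 -0.2118  0.042 ]
narrow_sleeve_centre wrist 0.56 [319.1, 217.6] [0.5686 0.2457 0.044 ]
narrow_sleeve_centre side 0.87 [264.7, 192.3] [0.5717 0.2514 0.044 ]
```

View pics/c4.png

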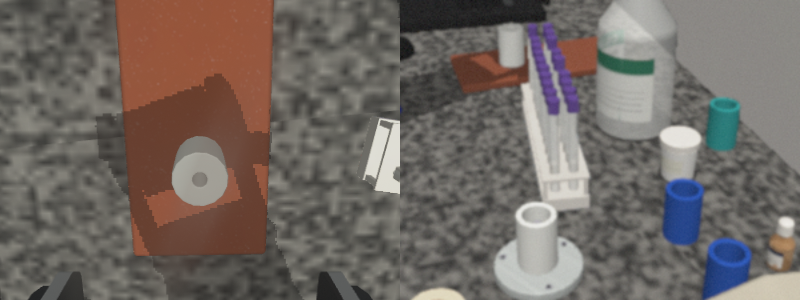

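The narrow sleeve stands upright on the tray (crop (200,178)), and the wide sleeve is still seated on the gauge foot (crop (538,240)). The gripper is open and clear of everything.

```bash
python3 -c "
from rig import manip
print(manip.close_job())"
```

```text
the job is handed in; nothing more can be done
None
```

Both sleeves are placed and the job is handed in, at about 13 s of the 58 s allowed. No verdict was reported, so this rests on my own last checks.

- **Wide sleeve:** it is over the gauge pin and on the foot. The tool stopped about 12 mm above its pick-up height, which matches the foot. The close wrist view after release put its centre within about 2 mm of the pin axis. A last reading from the side camera was about 8 mm off in y, but that detector scatters by several mm and the picture showed the sleeve upright and unmoved.
- **Narrow sleeve:** it stands upright near (0.569, 0.245), well inside the tray's edges. Wrist and side cameras agreed to about 6 mm.
- **Robot:** the gripper is open and about 13 cm above the placed sleeve, touching nothing. The highest force I read was about 14 N, and I only read it at the end of each move.

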